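Unclip the gate and tip out the washed parts

TASK

Pull the clip-on gate straight up off its rail against its two sprung catches, and stand it upright and lengthwise on the black rubber mat. Then lift the tilt tray by its handle until the spanner and both engine valves have slid out into the clear catch tray, lower the tilt tray gently all the way down without letting it drop, and let go. Leave the tin, the bottle and the screwdriver where they are.

Things in the scene. Friction and masses are not known exactly. Their poses are not given: they have to be found in the camera images.
- tip_stand: Fixed dark steel stand that carries the tilt tray and the gate's rail, about 240 x 290 mm on plan. Origin on the bench under the middle of the tray's open mouth; +y runs from the mouth back to the handle end, x along the mouth (and along hinge and rail), z up. On the -y side a sheet chute leads over the rail down into the catch tray.
- rail_mid (a point): Middle of the rail's top face, 62 mm above the bench: a level bar 8 mm thick along x. Over each end of the gate (80 mm either side) lies the round nose of a small sprung steel catch, pivoted on a post outside the gate; posts and catches reach 118 mm from the middle and 85 mm above the bench. Axes as the stand's.
- gate_grip (a point): Clip-on gate, 160 mm long, 120 mm tall, about 0.2 kg: plain plate on two steel saddles astride the rail, and a black upright grip tab in the middle, 60 mm long (x), 12 mm thick (y). This point is in the middle of the tab, 22 mm below its top, 98 mm above the gate's underside, 140 mm above the bench at the start. x along the gate's length, y across its thickness, z up.
- gate_foot (a point): Middle of the gate's underside, 42 mm above the bench while clipped on the rail. Pull straight up: the catches give way within about 12 mm at a pull of some 12 to 20 N, the saddles are clear of the rail after 20 mm; lift 60 mm or more before moving sideways. Off the rail it stands by itself on two flat feet at its ends, each 16 mm long and 26 mm wide. Axes as gate_grip.
- mat_top (a point): Middle of the top face of the black rubber mat, 110 x 220 x 4 mm, fixed flat on the bench. Axes: y along its 220 mm length, z up. The top lies 4 mm above the bench.
- tilt_tray (a joint): Angle of the grey tilt tray: 0 = down on its rest, up to 0.8 rad as the handle end is lifted. 146 mm wide (x), 190 mm long (y), walls 34 mm high, open at the mouth, where a damped hinge runs. 0.4 kg; let go it falls back too hard: lower it at under 1.3 rad/s. Floor slick: parts start to slide at 0.15 to 0.35 rad; at 0.6 to 0.7 rad all run out in about a second.
- tray_hinge (a point): Middle of the tilt tray's hinge axis, 80 mm above the bench at the mouth; the axis runs along this point's x, and y points to the handle end, z up.
- tray_handle (a point): Middle of the tilt tray's handle: a level round steel bar, 10 mm thick, 90 mm long, parallel to the hinge; 250 mm from the hinge axis along y and 34 mm above it (114 mm above the bench with the tray down), 56 mm outside the tray's end wall. The point turns with the tray, x along the bar. The bar can turn between fingers that pinch it.
- catch_tray: Fixed clear plastic catch tray, 240 x 170 mm, walls 22 mm high, on the bench beyond the chute. Origin at the centre of its underside; x along its 240 mm length, z up.
- spanner_mid (a point): Combination spanner, 177 x 34 x 8 mm, plain steel, in the tilt tray at the start, its length along the tray. Point at its centre, half-way up; y along its length.
- engine_valve_b_mid (a point): The other engine valve, the same in every way. Point and axes as on the first.
- engine_valve_a_mid (a point): One of two like engine valves lying on their sides, 98 mm long, head 31 mm across, dark steel, in the tilt tray at the start. Point half-way along it and 15 mm above its lowest point; x along the stem.
- tin: Bystander: green tin box, 80 x 118 x 34 mm, loose. Origin at the centre of its underside. Leave alone.
- glue_bottle: Bystander: upright sealant bottle with a blue nozzle, 43 mm across, 142 mm tall, loose. Origin at the centre of its underside. Leave alone.
- screwdriver: Bystander: screwdriver with a blue handle, 229 mm long along its x, loose. Origin at the centre of its underside. Leave alone.
Things that resemble listed ones, but are neither listed nor needed, are in the scene too. There is more than one size of the part that bears mat_top; the job needs the larger.

How it is judged:
By the outcome, as a careful person would: the job done as asked, in the order asked, and still so for the second after the job is handed in, with the robot touching nothing.
It also fails if it takes over 64 s, if anything falls off the work surface, if the arm or the gripper's body presses on something with over 40 N, if the wrist force passes 120 N, or if a joint passes its speed limit or range.

ROBOT

A 6-joint arm with a two-finger parallel gripper is mounted at the origin on a cart in front of the work surface, level with it; the furniture and walls round the work are solid. World frame = base frame: x ahead of the robot, y to its left, z up, the work surface at z = 0. Lengths are in m, angles in rad, forces in N, time in s.
With the tool pointing down it reaches from about 0.35 to 0.95 m from the base axis. Payload 17.4 kg.
Tool frame: the origin (TCP) lies midway between the tips of the shut fingers; the grasp point (between the pads) lies 19 mm behind it; z points along the fingers, y is the line along which they close (so a half turn about z gives the same grasp; the last joint's range is limited). The gripper opens to 93 mm and grips with 3 to 60 N. Pads are 15 mm wide; open, the fingers measure 128 mm over their backs; the gripper's body (75 mm by 188 mm) begins 65 mm behind the grasp point.
Start: joints at [1.188, 0.116, 1.442, -0, 1.584, -0.038], TCP at [0.228, 0.635, 0.219] pointing down, gripper open.
Joint ranges: [-2.83, 2.83], [-0.83, 2.19], [0.07, 2.5], [-1.14, 4.28], [0.01, 3], [-2.97, 2.97]. Speed limits (rad/s): [1.89, 1.89, 2.22, 3.14, 3.14, 3.14].

INTERFACE

Orientations are given as a 3x3 rotation matrix whose columns are the frame's x, y, z axes.
In Python, from cell import r, cams, job_done gives the robot as it stands. The module is installed in compiled form; this text tells all that it offers.
- The arm moves only by the tool arm_command, never from a script. Its argument "deltas" is one flat list of numbers, 7 for each row, row after row: the shift along the tool's x, y, z in m, then the turn, a rotation vector about the tool's x, y, z in units of 5 degrees (1.0 is 5 degrees), then the opening in per cent of the stroke, from 0 (shut) to 100 (fully open). In form: [x, y, z, ax, ay, az, fingers, x, y, z, ax, ay, az, fingers, ...]. A call has exactly 10 rows; each row shifts and turns the commanded pose from where the row before left it, along the tool's axes as they then stand; what a row does not reach is not made up. A row lasts 1/8 s, in which the tool goes at most 62.5 mm and 10.7 degrees, less where a joint would pass 70% of its speed; a pose out of reach is approached as far as the arm can. A call with a gripper value outside its range is refused whole. The fingers move at their own pace and stop on an object; "force" is the grip in N (left out, the last holds). Time passes only in rows, so rows that do not move let the fingers close, or fill a call up. It gives the time, the measured TCP pose, the force, the opening and the grip force at its end, in the units of the state.
- r.state(): the state, without advancing time (a new reading comes with each control period).
- cams.camera(name): name is "scene" or "top"; returns the picture (400x640x3 uint8, red, green, blue); there is no depth.
- cams.camera_info(name): a dict with "fx", "fy", "cx", "cy" (pixels), "world_from_camera" (4x4, takes a point from camera to world coordinates). Camera axes: x right, y down, z forward; pixel columns grow to the right and rows downward; lengths in m; the calibration is good to about 2 mm. A picture is of the moment at which its call begins. camera_info takes no time and is no camera call.
- job_done(): hands the job in; it is judged then, once.
The state is a dict: "t": time; "joint_pos": joint angles; "joint_velocities": joint speeds; "tau": joint torques, N m; "position": TCP position; "eef_rot": TCP orientation; "ft_force": force on the tool from outside, world axes, zero at the start; "torque": the same for the moment, N m; "width": finger opening in m; "grip_force": force on a finger pad.
Only numpy, scipy, OpenCV 4.12 (cv2) and the standard library are available. Lean on these libraries where they do the work, as an engineer would, in place of code of your own. Each camera call takes 0.05 s, during which the arm holds its last target. There are 200 camera calls.

## Working session

There is one attempt and no reset: what is moved stays moved. The work goes in short steps, Python scripts to look and compute and a tool call to move; the robot and the scene stay as the last step left them, time stands still between calls to the robot, and variables do not carry over. Pictures are saved under pics/ and viewed, at most 10 in all, crops included, and the job is handed in when it is done.

Besides the shell and the picture viewer there is one more tool, called after ">>>" in YAML: its name, and indented under it one key for each argument. arm_command: Moves the arm, as the interface text tells. Its arguments: {"type":"object","properties":{"deltas":{"type":"array"},"force":{"type":"number"}},"required":["deltas"]}

```bash
mkdir -p pics; python3 - <<'E'
from cell import r,cams
import cv2,numpy as np
for n in ("scene","top"):
    im=cams.camera(n); cv2.imwrite(f"pics/{n}0.png",im[:,:,::-1])
    i=cams.camera_info(n); print(n,i["fx"],i["fy"],i["cx"],i["cy"]); print(np.round(i["world_from_camera"],4))
s=r.state(); print(s["t"],s["position"],np.round(s["eef_rot"],3),s["width"])
E
```

```text
scene 387.1347719955144 387.1347719955144 317.5359217798033 203.1254360003095
[[-0.7462 -0.4888  0.452   0.0963]
 [-0.6657  0.5428 -0.512   0.5333]
 [ 0.0049 -0.683  -0.7304  0.9243]
 [ 0.      0.      0.      1.    ]]
top 453.6674055683973 453.6674055683973 321.4747523552641 203.6105563979376
[[-0.1065 -0.974   0.1998  0.3134]
 [-0.9943  0.1037 -0.0244 -0.0167]
 [ 0.003  -0.2013 -0.9795  1.4099]
 [ 0.      0.      0.      1.    ]]
0.1 [0.22810322 0.6350942  0.21800599] [[-0.941  0.338 -0.   ]
 [ 0.338  0.941 -0.001]
 [ 0.    -0.001 -1.   ]] 0.09316819814712318
```

View pics/scene0.png

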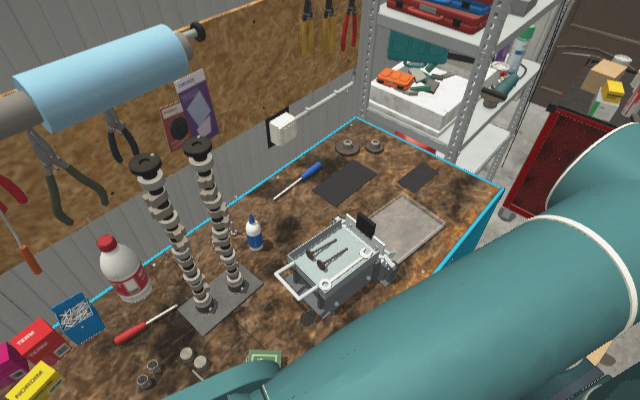

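View pics/top0.png

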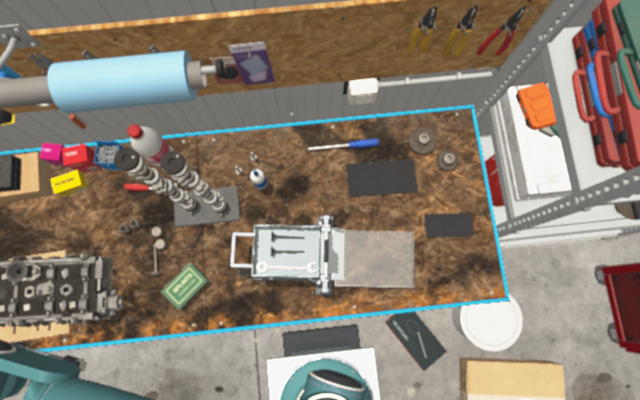

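The top view shows the stand near (290,252), with its handle to the left at (240,250), the gate at about (326,255) and the catch tray at (378,258). Two black mats could be taken for the target: (382,178), the larger, and (449,225), the smaller. I choose (382,178). The gate tab also shows in the scene view at (367,226). Next I'll take close crops.

```bash
python3 - <<'E'
import cv2
a=cv2.imread("pics/top0.png")[140:310,220:430]; cv2.imwrite("pics/c1.png",cv2.resize(a,None,fx=3.5,fy=3.5,interpolation=cv2.INTER_CUBIC))
a=cv2.imread("pics/scene0.png")[145:325,265:455]; cv2.imwrite("pics/c2.png",cv2.resize(a,None,fx=3.3,fy=3.3,interpolation=cv2.INTER_CUBIC))
E
```

```text
(no output)
```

View pics/c1.png

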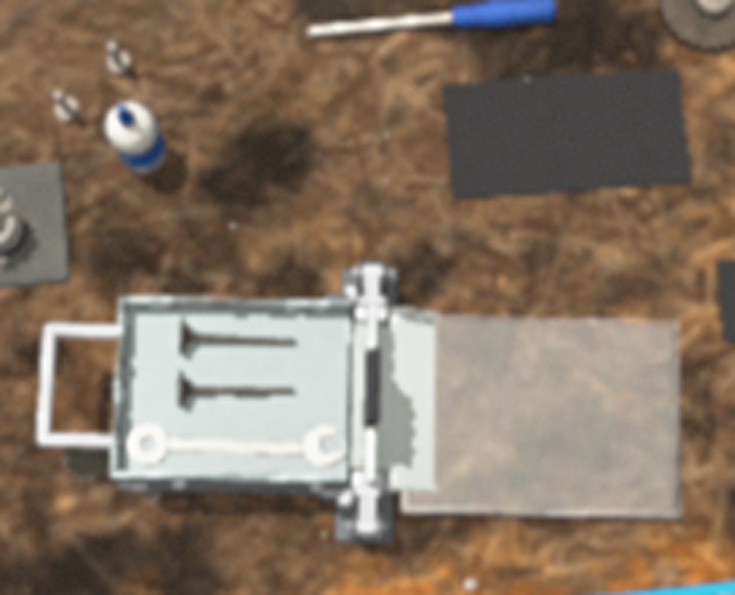

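View pics/c2.png

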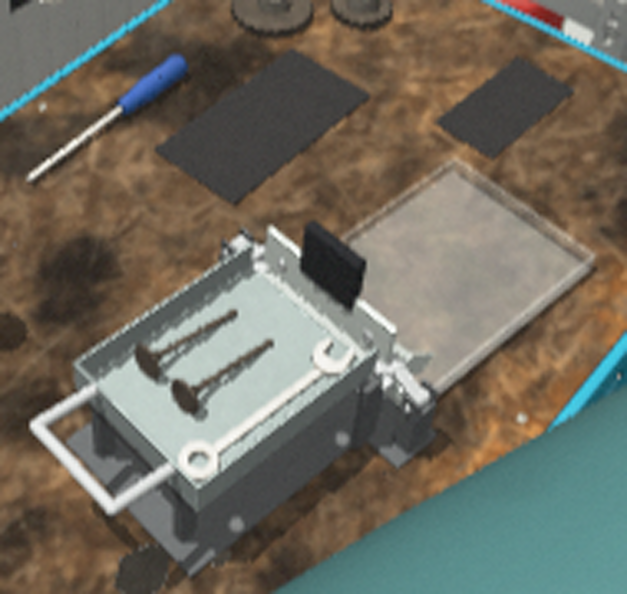

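Crop pixels, top view: mat corners (444,86), (678,68), (690,183), (455,197); handle bar (46,328) to (40,442); tab top (372,350) to (372,425); gate ends about (372,305) and (369,490). Scene crop: tab front corners (305,226) and (362,262), handle corners (35,425) and (112,508). The larger mat, at (382,178) in the full picture, is confirmed.

```bash
cat > h.py <<'E'
import numpy as np
from cell import cams
def px(p,s,o): return (np.array(p,float)+.5)/s-.5+np.array(o)
def hit(cam,uv,z):
    i=cams.camera_info(cam);T=np.array(i["world_from_camera"])
    d=T[:3,:3]@np.array([(uv[0]-i["cx"])/i["fx"],(uv[1]-i["cy"])/i["fy"],1])
    return T[:3,3]+d*(z-T[2,3])/d[2]
E
python3 - <<'E'
from h import *
t=lambda p,z:hit("top",px(p,3.5,(220,140)),z)
s=lambda p,z:hit("scene",px(p,3.3,(265,145)),z)
def pr(n,a):
    a=np.array(a);d=a[0]-a[1];print(n,np.round(a[:,:2],4).tolist(),"mid",np.round(a[:,:2].mean(0),4),"len",np.linalg.norm(d[:2]).round(4),"ang",np.degrees(np.arctan2(d[1],d[0])).round(2))
pr("tab",[t((372,350),.162),t((372,425),.162)])
pr("tabS",[s((305,226),.162),s((362,262),.162)])
pr("gate",[t((372,305),.13),t((368,490),.13)])
pr("hand",[t((46,328),.114),t((40,442),.114)])
pr("handS",[s((35,425),.114),s((112,508),.114)])
m=[t(p,.004) for p in((444,86),(678,68),(690,183),(455,197))]
pr("matL1",m[1::-1]);pr("matL2",m[2:]);pr("matW",[m[0],m[3]]);print(np.mean(m,0))
m=[s(p,.004) for p in((157,150),(291,50),(368,97),(235,202))]
pr("smatL",m[:2]);pr("smatL2",[m[3],m[2]]);print(np.mean(m,0))
pr("trayend",[t((125,300),.114),t((113,475),.114)])
pr("trayside",[t((125,303),.114),t((345,307),.114)])
pr("catch",[t((437,316),.022),t((680,319),.022)]); pr("catchR",[t((680,319),.022),t((680,516),.022)])
E
```

```text
tab [[0.4656, -0.0491], [0.407, -0.0427]] mid [ 0.4363 -0.0459] len 0.0589 ang -6.22
tabS [[0.4667, -0.0438], [0.4107, -0.0438]] mid [ 0.4387 -0.0438] len 0.056 ang 0.0
gate [[0.5061, -0.0539], [0.3586, -0.0347]] mid [ 0.4323 -0.0443] len 0.1487 ang -7.45
hand [[0.5179, 0.214], [0.4255, 0.2251]] mid [0.4717 0.2195] len 0.093 ang -6.85
handS [[0.5178, 0.2104], [0.428, 0.2218]] mid [0.4729 0.2161] len 0.0905 ang -7.27
matL1 [[0.7148, -0.3625], [0.7205, -0.1456]] mid [ 0.7176 -0.254 ] len 0.2169 ang -91.49
matL2 [[0.6058, -0.3573], [0.6154, -0.1432]] mid [ 0.6106 -0.2503] len 0.2143 ang -92.58
matW [[0.7205, -0.1456], [0.6154, -0.1432]] mid [ 0.668  -0.1444] len 0.105 ang -1.29
[ 0.66412442 -0.25214868  0.004     ]
smatL [[0.719, -0.1446], [0.7141, -0.3587]] mid [ 0.7165 -0.2516] len 0.2142 ang 88.69
smatL2 [[0.6138, -0.1424], [0.6061, -0.3534]] mid [ 0.6099 -0.2479] len 0.2111 ang 87.91
[ 0.66322727 -0.24978855  0.004     ]
trayend [[0.5342, 0.1477], [0.3929, 0.1683]] mid [0.4635 0.158 ] len 0.1428 ang -8.31
trayside [[0.5317, 0.1479], [0.5092, -0.0321]] mid [0.5204 0.0579] len 0.1814 ang 82.86
catch [[0.5065, -0.113], [0.4811, -0.3259]] mid [ 0.4938 -0.2195] len 0.2144 ang 83.2
catchR [[0.4811, -0.3259], [0.3119, -0.3007]] mid [ 0.3965 -0.3133] len 0.1711 ang -8.46
```

>>> arm_command:
  deltas: [0, 0, 0, 0, 0, -1.24, 60, 0, 0, 0, 0, 0, -1.24, 60, -0.0164, -0.0361, 0, 0, 0, 0, 60, -0.0164, -0.0361, 0, 0, 0, 0, 60, -0.0164, -0.0361, 0, 0, 0, 0, 60, -0.0164, -0.0361, 0, 0, 0, 0, 60, -0.0164, -0.0361, 0, 0, 0, 0, 60, -0.0164, -0.0361, 0, 0, 0, 0, 60, -0.0164, -0.0361, 0, 0, 0, 0, 60, -0.0164, -0.0361, 0, 0, 0, 0, 60]
  force: 30

```text
t: 1.35
position: [0.3214, 0.3308, 0.2184]
eef_rot: [[-0.992, 0.128, -0.0], [0.128, 0.992, -0.0], [0.0, -0.0, -1.0]]
ft_force: [0.9, 0.3, 0.1]
width: 0.0559
grip_force: 0.0
```

>>> arm_command:
  deltas: [-0.0164, -0.0361, 0, 0, 0, 0, 60, -0.0164, -0.0361, 0, 0, 0, 0, 60, -0.0164, -0.0361, 0, 0, 0, 0, 60, -0.0164, -0.0361, 0, 0, 0, 0, 60, -0.0164, -0.0361, 0, 0, 0, 0, 60, -0.0164, -0.0361, 0, 0, 0, 0, 60, -0.0164, -0.0361, 0, 0, 0, 0, 60, -0.0164, -0.0361, 0, 0, 0, 0, 60, -0.0164, -0.0361, 0, 0, 0, 0, 60, -0.0155, -0.0361, 0, 0, 0, 0, 60]

```text
t: 2.6
position: [0.4369, -0.0482, 0.2185]
eef_rot: [[-0.992, 0.128, -0.0], [0.128, 0.992, 0.0], [0.0, 0.0, -1.0]]
ft_force: [0.1, 0.2, -0.5]
width: 0.0555
grip_force: 0.0
```

>>> arm_command:
  deltas: [0, 0, 0.012, 0, 0, 0, 60, 0, 0, 0.015, 0, 0, 0, 60, 0, 0, 0.015, 0, 0, 0, 60, 0, 0, 0.015, 0, 0, 0, 60, 0, 0, 0.015, 0, 0, 0, 60, 0, 0, 0.012, 0, 0, 0, 60, 0, 0, 0.0085, 0, 0, 0, 60, 0, 0, 0, 0, 0, 0, 30, 0, 0, 0, 0, 0, 0, 30, 0, 0, 0, 0, 0, 0, 30]

```text
t: 3.85
position: [0.4371, -0.0469, 0.1267]
eef_rot: [[-0.992, 0.128, 0.001], [0.128, 0.992, -0.0], [-0.001, -0.0, -1.0]]
ft_force: [-0.5, -0.9, 0.2]
width: 0.0309
grip_force: 0.0
```

```bash
python3 - <<'E'
from cell import r,cams
import cv2
a=cams.camera("top")[190:320,260:420]; b=cams.camera("scene")[180:310,320:480]
o=[cv2.resize(x[:,:,::-1],(480,390),interpolation=cv2.INTER_CUBIC) for x in(a,b)]
cv2.imwrite("pics/g1.png",cv2.resize(cv2.hconcat(o),(800,325)))
s=r.state();print(s["t"],s["position"],s["ft_force"],s["width"])
E
```

```text
3.95 [ 0.43701165 -0.04690294  0.12650339] [ 0.5309991  -0.06329608 -0.60640961] 0.028539675545541376
```

View pics/g1.png

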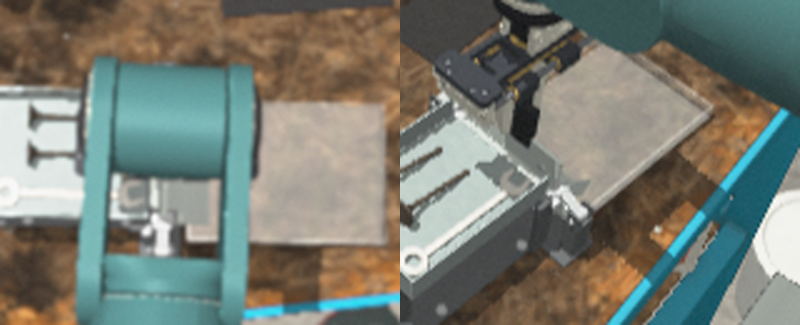

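The arm hides most of the top view. In the scene view the tab sits between the fingers at about (520,110). I'll close on it.

>>> arm_command:
  deltas: [0, 0, 0, 0, 0, 0, 0, 0, 0, 0, 0, 0, 0, 0, 0, 0, 0, 0, 0, 0, 0, 0, 0, 0, 0, 0, 0, 0, 0, 0, 0, 0, 0, 0, 0, 0, 0, -0.002, 0, 0, 0, 0, 0, 0, -0.004, 0, 0, 0, 0, 0, 0, -0.004, 0, 0, 0, 0, 0, 0, -0.004, 0, 0, 0, 0, 0, 0, -0.004, 0, 0, 0, 0]
  force: 45

```text
t: 5.2
position: [0.437, -0.0469, 0.1446]
eef_rot: [[-0.992, 0.128, 0.0], [0.128, 0.992, -0.0], [-0.0, -0.0, -1.0]]
ft_force: [0.2, 2.9, -7.1]
width: 0.0117
grip_force: 45.0
```

>>> arm_command:
  deltas: [0, 0, -0.004, 0, 0, 0, 0, 0, 0, -0.006, 0, 0, 0, 0, 0, 0, -0.01, 0, 0, 0, 0, 0, 0, -0.012, 0, 0, 0, 0, 0, 0, -0.012, 0, 0, 0, 0, 0, 0, -0.012, 0, 0, 0, 0, 0, 0, -0.012, 0, 0, 0, 0, 0, 0, -0.012, 0, 0, 0, 0, 0, 0, -0.01, 0, 0, 0, 0, 0, 0, -0.006, 0, 0, 0, 0]

```text
t: 6.45
position: [0.4369, -0.0469, 0.2408]
eef_rot: [[-0.992, 0.128, 0.0], [0.128, 0.992, -0.0], [-0.0, 0.0, -1.0]]
ft_force: [0.5, -0.7, -3.0]
width: 0.0117
grip_force: 45.0
```

```bash
python3 - <<'E'
from cell import r,cams
import cv2
b=cams.camera("scene")[130:310,300:500]
cv2.imwrite("pics/g2.png",cv2.resize(b[:,:,::-1],None,fx=3.3,fy=3.3,interpolation=cv2.INTER_CUBIC))
E
```

```text
(no output)
```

View pics/g2.png

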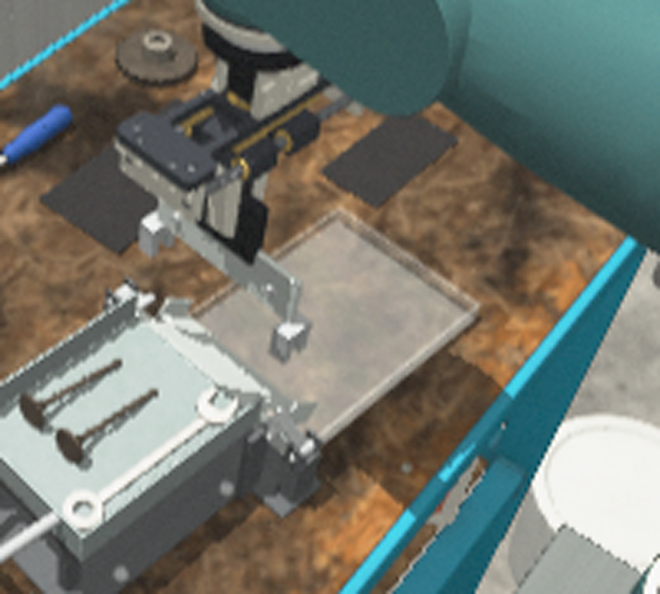

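The gate is off the rail and held level, with its feet at (150,235) and (290,340). The rail and catches are undamaged. Next I'll carry it to the mat.

>>> arm_command:
  deltas: [-0.02, -0.014, 0, 0, 0, 0, 0, -0.0345, -0.0238, 0, 0, 0, 0, 0, -0.0345, -0.0238, 0, 0, 0, 0, 0, -0.0345, -0.0238, 0, 0, 0, 0, 0, -0.0345, -0.0238, 0, 0, 0, 0, 0, -0.0345, -0.0238, 0, 0, 0, 0, 0, -0.0345, -0.0238, 0, 0, 0, 0, 0, -0.0238, -0.0166, 0, 0, 0, 0, 0, 0, 0, 0, 0, 0, 1.6, 0, 0, 0, 0, 0, 0, 1.8, 0]

```text
t: 7.75
position: [0.6635, -0.2512, 0.2391]
eef_rot: [[-0.909, 0.417, -0.001], [0.417, 0.909, 0.001], [0.002, -0.0, -1.0]]
ft_force: [0.7, -0.6, -1.7]
width: 0.0112
grip_force: 45.0
```

>>> arm_command:
  deltas: [0, 0, 0.01, 0, 0, 1.8, 0, 0, 0, 0.01, 0, 0, 1.8, 0, 0, 0, 0.01, 0, 0, 1.8, 0, 0, 0, 0.01, 0, 0, 1.8, 0, 0, 0, 0.01, 0, 0, 1.8, 0, 0, 0, 0.01, 0, 0, 1.8, 0, 0, 0, 0.01, 0, 0, 1.6, 0, 0, 0, 0.01, 0, 0, 1.12, 0, 0, 0, 0.01, 0, 0, 0, 0, 0, 0, 0.005, 0, 0, 0, 0]

```text
t: 9.0
position: [0.6632, -0.2509, 0.1441]
eef_rot: [[0.032, 0.999, -0.001], [0.999, -0.032, 0.0], [0.0, -0.001, -1.0]]
ft_force: [-0.4, -0.4, -1.8]
width: 0.012
grip_force: 45.0
```

>>> arm_command:
  deltas: [0, 0, 0.008, 0, 0, 0, 0, 0, 0, 0.01, 0, 0, 0, 0, 0, 0, 0.01, 0, 0, 0, 0, 0, 0, 0.008, 0, 0, 0, 0, 0, 0, 0.006, 0, 0, 0, 0, 0, 0, 0.004, 0, 0, 0, 0, 0, 0, 0.003, 0, 0, 0, 0, 0, 0, 0.002, 0, 0, 0, 0, 0, 0, 0.002, 0, 0, 0, 0, 0, 0, 0, 0, 0, 0, 0]

```text
t: 10.25
position: [0.6634, -0.2509, 0.0921]
eef_rot: [[0.034, 0.999, -0.0], [0.999, -0.034, 0.0], [0.0, -0.0, -1.0]]
ft_force: [-0.1, -0.0, -2.0]
width: 0.0116
grip_force: 45.0
```

```bash
python3 - <<'E'
from cell import r,cams
import cv2
b=cams.camera("scene")[110:250,290:470]
cv2.imwrite("pics/g3.png",cv2.resize(b[:,:,::-1],None,fx=4,fy=4,interpolation=cv2.INTER_CUBIC))
s=r.state();print(s["t"],s["position"],s["ft_force"],s["torque"])
E
```

```text
10.3 [ 0.66338549 -0.250946    0.09219029] [ 0.26217917 -0.22684064 -1.76331629] [-0.07674019  0.07393416  0.06130714]
```

View pics/g3.png

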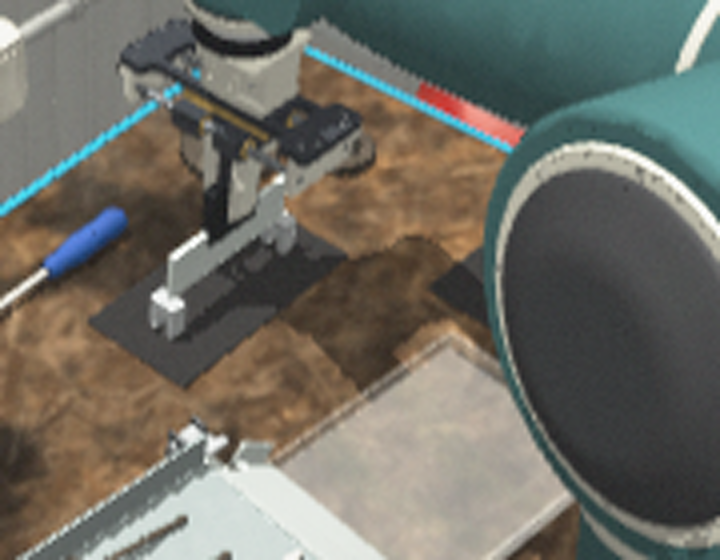

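The gate hangs just above the large mat, centred and lengthwise, with its near foot at (168,320). I'll lower it slowly until it touches.

>>> arm_command:
  deltas: [0, 0, 0.001, 0, 0, 0, 0, 0, 0, 0.001, 0, 0, 0, 0, 0, 0, 0.001, 0, 0, 0, 0, 0, 0, 0.0005, 0, 0, 0, 0, 0, 0, 0.0005, 0, 0, 0, 0, 0, 0, 0, 0, 0, 0, 0, 0, 0, 0, 0, 0, 0, 0, 0, 0, 0, 0, 0, 0, 0, 0, 0, 0, 0, 0, 0, 0, 0, 0, 0, 0, 0, 0, 0]
  force: 45

```text
t: 11.55
position: [0.6635, -0.2509, 0.0883]
eef_rot: [[0.034, 0.999, 0.0], [0.999, -0.034, -0.0], [-0.0, 0.0, -1.0]]
ft_force: [-0.4, 0.1, 0.9]
width: 0.0116
grip_force: 45.0
```

>>> arm_command:
  deltas: [0, 0, 0.0006, 0, 0, 0, 0, 0, 0, 0, 0, 0, 0, 0, 0, 0, 0, 0, 0, 0, 15, 0, 0, 0, 0, 0, 0, 25, 0, 0, 0, 0, 0, 0, 45, 0, 0, 0, 0, 0, 0, 45, 0, 0, 0, 0, 0, 0, 45, 0, 0, -0.005, 0, 0, 0, 45, 0, 0, -0.01, 0, 0, 0, 45, 0, 0, -0.015, 0, 0, 0, 45]
  force: 10

```text
t: 12.8
position: [0.6634, -0.2509, 0.1185]
eef_rot: [[0.034, 0.999, -0.0], [0.999, -0.034, 0.0], [0.0, -0.0, -1.0]]
ft_force: [-0.3, -0.8, 0.1]
width: 0.042
grip_force: 0.0
```

>>> arm_command:
  deltas: [0, 0, -0.015, 0, 0, 0, 45, 0, 0, -0.02, 0, 0, 0, 45, 0, 0, -0.02, 0, 0, 0, 45, 0, 0, -0.02, 0, 0, 0, 45, 0, 0, -0.02, 0, 0, -0.92, 45, 0, 0, 0, 0, 0, -1.6, 45, 0, 0, 0, 0, 0, -1.8, 45, 0, 0, 0, 0, 0, -1.8, 45, 0, 0, 0, 0, 0, -1.8, 45, 0, 0, 0, 0, 0, -1.8, 45]

```text
t: 14.05
position: [0.6634, -0.251, 0.2134]
eef_rot: [[-0.731, 0.683, 0.0], [0.683, 0.731, -0.0], [-0.0, 0.0, -1.0]]
ft_force: [-0.9, 0.3, -0.3]
width: 0.0419
grip_force: 0.0
```

```bash
python3 - <<'E'
from cell import r,cams
import cv2
b=cams.camera("scene")[110:340,260:470]
cv2.imwrite("pics/g4.png",cv2.resize(b[:,:,::-1],None,fx=2.6,fy=2.6,interpolation=cv2.INTER_CUBIC))
s=r.state();print(s["t"],s["position"],s["eef_rot"].round(3) if hasattr(s["eef_rot"],"round") else s["eef_rot"],s["width"])
E
```

```text
14.1 [ 0.6634544  -0.25095508  0.21340046] [[-0.736  0.677  0.   ]
 [ 0.677  0.736 -0.   ]
 [-0.     0.    -1.   ]] 0.041531145225966945
```

View pics/g4.png

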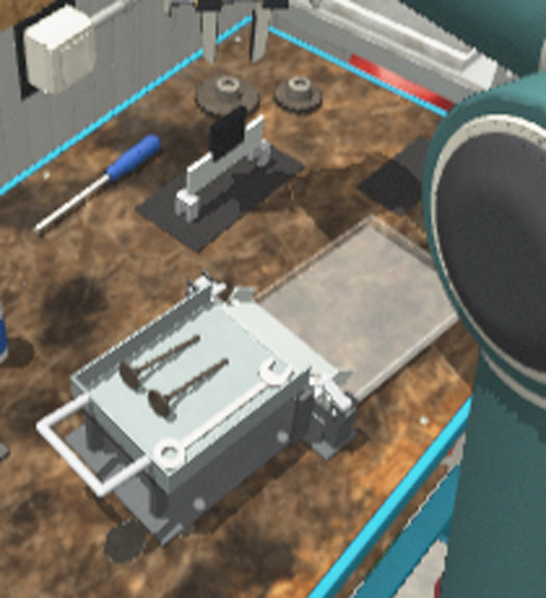

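The gate stands upright on the mat with no hand on it, tab at (228,130). The handle has not moved. I'll check how near the upright shafts are before the approach.

```bash
python3 - <<'E'
from h import *
for p in((235,288),(205,305),(263,285),(215,265)): print(p,hit("scene",p,.01).round(3))
print(hit("top",(239,190),.005).round(3),hit("top",(239,220),.005).round(3))
E
```

```text
(235, 288) [0.619 0.273 0.01 ]
(205, 305) [0.638 0.357 0.01 ]
(263, 285) [0.57  0.216 0.01 ]
(215, 265) [0.718 0.263 0.01 ]
[0.672 0.204 0.005] [0.575 0.211 0.005]
```

>>> arm_command:
  deltas: [0, 0, 0, 0, 0, -1.76, 45, 0, 0, 0, 0, 0, -1.76, 45, 0, 0, 0, 0, 0, -1.76, 45, 0, 0, 0, 0, 0, -1.76, 45, 0.0403, 0.015, 0, 0, 0, 0, 45, 0.0403, 0.015, 0, 0, 0, 0, 45, 0.0403, 0.015, 0, 0, 0, 0, 45, 0.0403, 0.015, 0, 0, 0, 0, 45, 0.0403, 0.015, 0, 0, 0, 0, 45, 0.0048, 0.0366, 0, 0, 0, 0, 45]

```text
t: 15.35
position: [0.4734, -0.1111, 0.2138]
eef_rot: [[-0.989, 0.147, 0.002], [0.147, 0.989, -0.001], [-0.002, -0.0, -1.0]]
ft_force: [1.3, -0.7, 0.0]
width: 0.0422
grip_force: 0.0
```

>>> arm_command:
  deltas: [0.0048, 0.0366, 0, 0, 0, 0, 45, 0.0048, 0.0366, 0, 0, 0, 0, 45, 0.0048, 0.0366, 0, 0, 0, 0, 45, 0.0048, 0.0366, 0, 0, 0, 0, 45, 0.0048, 0.0366, 0, 0, 0, 0, 45, 0.0048, 0.0366, 0, 0, 0, 0, 45, 0.0048, 0.0366, 0, 0, 0, 0, 45, 0.0048, 0.0366, 0, 0, 0, 0, 45, 0.0048, 0.0366, 0, 0, 0, 0, 45, 0, 0, 0.01, 0, 0, 0, 45]

```text
t: 16.6
position: [0.479, 0.2229, 0.2034]
eef_rot: [[-0.99, 0.142, 0.001], [0.142, 0.99, 0.001], [-0.001, 0.001, -1.0]]
ft_force: [-0.5, -1.5, 0.4]
width: 0.0417
grip_force: 0.0
```

>>> arm_command:
  deltas: [0.006, -0.006, 0.008, 0, 0, -0.17, 45, 0, 0, 0.015, 0, 0, 0, 45, 0, 0, 0.015, 0, 0, 0, 45, 0, 0, 0.015, 0, 0, 0, 45, 0, 0, 0.015, 0, 0, 0, 45, 0, 0, 0.015, 0, 0, 0, 45, 0, 0, 0.012, 0, 0, 0, 45, 0, 0, 0.008, 0, 0, 0, 45, 0, 0, 0.005, 0, 0, 0, 45, 0, 0, 0, 0, 0, 0, 45]

```text
t: 17.85
position: [0.4722, 0.2159, 0.0944]
eef_rot: [[-0.992, 0.127, -0.0], [0.127, 0.992, -0.0], [0.0, -0.0, -1.0]]
ft_force: [0.3, 0.5, -0.0]
width: 0.0418
grip_force: 0.0
```

>>> arm_command:
  deltas: [0, 0, 0, 0, 0, 0, 20, 0, 0, 0, 0, 0, 0, 0, 0, 0, 0, 0, 0, 0, 0, 0, 0, 0, 0, 0, 0, 0, 0, 0, 0, 0, 0, 0, 0, 0, 0, 0, 0, 0, 0, 0, 0, 0, 0, 0, 0, 0, 0, 0, 0, 0, 0, 0, 0, 0, 0, 0, 0, 0, 0, 0, 0, 0, 0, 0, 0, 0, 0, 0]
  force: 25

```text
t: 19.1
position: [0.4722, 0.2161, 0.0946]
eef_rot: [[-0.992, 0.127, 0.0], [0.127, 0.992, 0.0], [-0.0, 0.0, -1.0]]
ft_force: [1.1, 4.8, 2.2]
width: 0.0095
grip_force: 25.0
```

>>> arm_command:
  deltas: [0, -0.0011, -0.0075, 0, 0, 0, 0, 0, -0.0024, -0.0124, 0, 0, 0, 0, 0, -0.003, -0.0122, 0, 0, 0, 0, 0, -0.0036, -0.0121, 0, 0, 0, 0, 0, -0.0042, -0.0119, 0, 0, 0, 0, 0, -0.0048, -0.0117, 0, 0, 0, 0, 0, -0.0054, -0.0114, 0, 0, 0, 0, 0, -0.0059, -0.0111, 0, 0, 0, 0, 0, -0.0065, -0.0108, 0, 0, 0, 0, 0, -0.007, -0.0105, 0, 0, 0, 0]
  force: 25

```text
t: 20.35
position: [0.4667, 0.1732, 0.2071]
eef_rot: [[-0.992, 0.126, 0.001], [0.126, 0.992, 0.002], [-0.001, 0.003, -1.0]]
ft_force: [1.6, 12.5, 5.0]
width: 0.0095
grip_force: 25.0
```

>>> arm_command:
  deltas: [0, -0.0075, -0.0101, 0, 0, 0, 0, 0, -0.008, -0.0097, 0, 0, 0, 0, 0, -0.0085, -0.0093, 0, 0, 0, 0, 0, -0.0053, -0.0054, 0, 0, 0, 0, 0, 0, 0, 0, 0, 0, 0, 0, 0, 0, 0, 0, 0, 0, 0, 0, 0, 0, 0, 0, 0, 0, 0, 0, 0, 0, 0, 0, 0, 0, 0, 0, 0, 0, 0, 0, 0, 0, 0, 0, 0, 0]

```text
t: 21.6
position: [0.4631, 0.1446, 0.2422]
eef_rot: [[-0.992, 0.126, 0.002], [0.126, 0.992, 0.003], [-0.002, 0.004, -1.0]]
ft_force: [-0.5, 15.2, 12.4]
width: 0.0094
grip_force: 25.0
```

```bash
python3 - <<'E'
from cell import r,cams
import cv2
a=cams.camera("top")[200:310,225:425]; b=cams.camera("scene")[130:340,260:470]
o=[cv2.resize(a[:,:,::-1],(440,242),interpolation=cv2.INTER_CUBIC),cv2.resize(b[:,:,::-1],(440,440)[:2],interpolation=cv2.INTER_CUBIC)]
o[0]=cv2.copyMakeBorder(o[0],0,198,0,0,cv2.BORDER_CONSTANT)
cv2.imwrite("pics/g5.png",cv2.resize(cv2.hconcat(o),(800,400)))
E
```

```text
(no output)
```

View pics/g5.png

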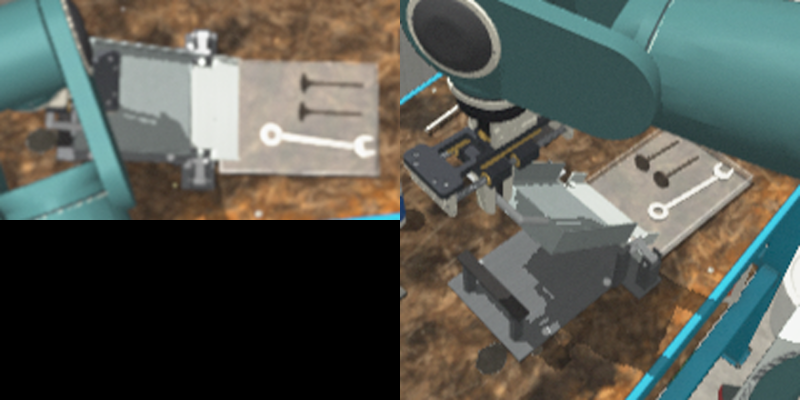

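All three parts lie in the catch tray: valves at about (330,85) and (330,112), spanner from (270,133) to (365,145). The tray is held up. Now I'll lower it along the reverse arc.

>>> arm_command:
  deltas: [0, 0.0053, 0.0054, 0, 0, 0, 0, 0, 0.0085, 0.0093, 0, 0, 0, 0, 0, 0.008, 0.0097, 0, 0, 0, 0, 0, 0.0075, 0.0101, 0, 0, 0, 0, 0, 0.007, 0.0105, 0, 0, 0, 0, 0, 0.0065, 0.0108, 0, 0, 0, 0, 0, 0.0059, 0.0111, 0, 0, 0, 0, 0, 0.0054, 0.0114, 0, 0, 0, 0, 0, 0.0048, 0.0117, 0, 0, 0, 0, 0, 0.0042, 0.0119, 0, 0, 0, 0]

```text
t: 22.95
position: [0.471, 0.2064, 0.1386]
eef_rot: [[-0.992, 0.127, 0.0], [0.127, 0.992, 0.001], [-0.0, 0.001, -1.0]]
ft_force: [2.0, 6.4, 0.6]
width: 0.0093
grip_force: 25.0
```

>>> arm_command:
  deltas: [0, 0.0036, 0.0121, 0, 0, 0, 0, 0, 0.003, 0.0122, 0, 0, 0, 0, 0, 0.0015, 0.0072, 0, 0, 0, 0, 0, 0.0009, 0.0052, 0, 0, 0, 0, 0, 0.0006, 0.0035, 0, 0, 0, 0, 0, 0.0003, 0.002, 0, 0, 0, 0, 0, 0.0002, 0.0015, 0, 0, 0, 0, 0, 0, 0.0005, 0, 0, 0, 0, 0, 0, 0, 0, 0, 0, 0, 0, 0, 0, 0, 0, 0, 0]

```text
t: 24.2
position: [0.4722, 0.216, 0.0948]
eef_rot: [[-0.992, 0.127, 0.0], [0.127, 0.992, 0.0], [-0.0, 0.0, -1.0]]
ft_force: [0.3, 4.9, 3.0]
width: 0.0093
grip_force: 25.0
```

>>> arm_command:
  deltas: [0, 0, 0.001, 0, 0, 0, 0, 0, 0, 0.0005, 0, 0, 0, 0, 0, 0, 0, 0, 0, 0, 0, 0, 0, 0, 0, 0, 0, 0, 0, 0, 0, 0, 0, 0, 13, 0, 0, 0, 0, 0, 0, 16, 0, 0, 0, 0, 0, 0, 25, 0, 0, 0, 0, 0, 0, 45, 0, 0, 0, 0, 0, 0, 45, 0, 0, 0, 0, 0, 0, 45]
  force: 15

```text
t: 25.45
position: [0.4722, 0.2159, 0.093]
eef_rot: [[-0.992, 0.127, -0.0], [0.127, 0.992, -0.0], [0.0, -0.0, -1.0]]
ft_force: [-0.5, -0.0, 0.2]
width: 0.0414
grip_force: 0.0
```

>>> arm_command:
  deltas: [0, 0, -0.005, 0, 0, 0, 45, 0, 0, -0.01, 0, 0, 0, 45, 0, 0, -0.015, 0, 0, 0, 45, 0, 0, -0.02, 0, 0, 0, 45, 0, 0, -0.02, 0, 0, 0, 45, 0, 0, -0.02, 0, 0, 0, 45, 0, 0, -0.02, 0, 0, 0, 45, 0, 0, -0.02, 0, 0, 0, 45, 0, 0, 0, 0, 0, 0, 45, 0, 0, 0, 0, 0, 0, 45]

```text
t: 26.7
position: [0.472, 0.2158, 0.2224]
eef_rot: [[-0.992, 0.127, -0.001], [0.127, 0.992, -0.0], [0.001, -0.0, -1.0]]
ft_force: [-0.4, -0.5, 0.4]
width: 0.042
grip_force: 0.0
```

```bash
python3 - <<'E'
from cell import r,cams
import cv2
a=cams.camera("top")[120:310,200:480]; b=cams.camera("scene")[110:340,230:470]
o=[cv2.resize(x[:,:,::-1],(400,380),interpolation=cv2.INTER_CUBIC) for x in(a,b)]
cv2.imwrite("pics/g6.png",cv2.hconcat(o))
s=r.state();print(s["t"],s["ft_force"])
E
```

```text
26.8 [ 0.14147196  0.33280382 -0.44747061]
```

View pics/g6.png

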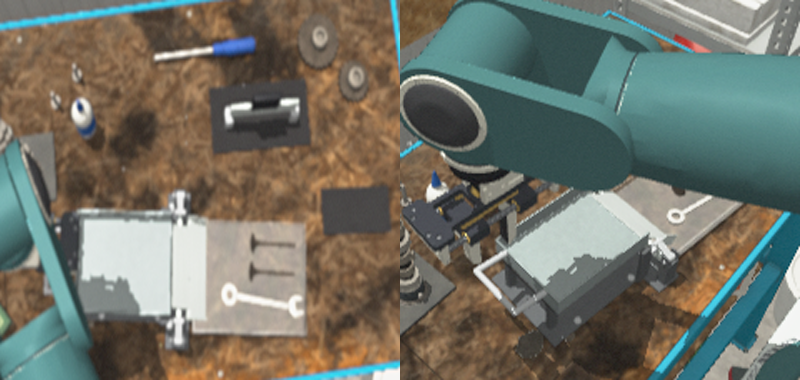

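The gate stands lengthwise on the large mat at (262,112). The tilt tray is down and empty, and the handle is free. The valves (270,242) and (270,271) and the spanner (262,300) are in the catch tray, and the bottle, screwdriver and tin look undisturbed. I'm handing in.

```bash
python3 -c "
from cell import job_done
print(job_done())"
```

```text
the job is handed in; nothing more can be done
None
```

The job is done and handed in at about 27 s of the 64 s: the gate stands upright and lengthwise on the larger black mat, the spanner and both valves are in the catch tray, the tilt tray was lowered gently and let go, and the tin, bottle and screwdriver were left alone.

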